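Close the parts tub and raise its carry handle

TASK

Close the red tub of air fittings so that it can be carried: take its lid from the sloping stand, lay it on the tub (do not drop or slam it on), and press it down against the seal until it sits fully home and level all round. Then swing the tub's carry handle up until it snaps in upright. Leave the other things on the bench and the stand where they are.

Things in the scene. Friction and masses are not known exactly. Their poses are not given: they have to be found in the camera images.
- tub: Red plastic parts tub, fixed on the bench, open-topped, filled 50 mm high with brass and steel fittings. Walls 120 mm (its x) by 170 mm (its y), 4 mm thick; 90 mm high to the top of a rolled rim, 130 x 180 mm outside. A carry handle hangs on pivots on its y ends and starts out in front, on its -x side. Origin: centre of the underside, on the bench; z up.
- tub_rim (a point): Centre of the tub's mouth, level with the top of the rim, 90 mm above the bench; axes as the tub. A black foam seal along the four sides of the rim stands 6 mm above it: pressing the lid down on it to the rim takes about 12 N in all (3 N a side), and the seal then stays down.
- lid: Red loose lid, 142 mm (its x) by 192 mm (its y), 0.2 kg: top plate 4 mm thick, skirt 14 mm deep below the plate's underside, 136 x 186 mm inside (3 mm clear all round). Origin: centre of the plate's underside; z out of the top. On the raised seal the origin is 6 mm above tub_rim, fully home level with it. It starts lying on the stand, y along the stand's x.
- lid_grip (a point): Middle of the grip bar moulded on the lid's top, 18 mm above the lid's origin along its z; axes as the lid (which fits either way round). The bar is 90 mm long (y), 18 mm wide (x) and stands from 4 to 28 mm above the lid's origin.
- stand: Cream steel sloping stand, fixed on the bench: a plate 300 mm wide (its x) by 165 mm up the slope, sloping 30 degrees and facing to its -y side (the robot's right): low edge with a 16 mm lip on the -y side, high edge, 105 mm above the bench, on the +y side. Origin: on the bench under the middle of the plate, whose top is 62 mm high there.
- handle (a joint): Swing of the carry handle in rad: 0 lying level in front of the tub (to its -x), 1.57 upright over the tub, at its stop. Starts between 0.2 and 0.6; stiff pivots hold it where it is left. From about 0.75 rad its arms ride over sprung tabs; past about 1.4 the tabs snap out behind the arms, push it on to the stop and hold it there.
- handle_grip (a point): Middle of the carry handle's grip: a round black sleeve of 18 mm diameter and 100 mm length along the tub's y, on an 8 mm bar between two flat steel arms; it is 120 mm from the pivot line. Swinging it takes about 2 N here, and 5 N where its arms mount the sprung tabs.
- handle_hinge (a point): Middle of the handle's pivot line, which runs along the tub's y, 46 mm above the bench over the tub's centre.
- carton: Bystander: brown carton 70 x 75 x 40 mm lying on the stand beside the lid; origin centre of its underside.
- spray_can: Bystander: yellow can, 66 mm diameter, 190 mm high; origin centre of its underside.
- tape_roll: Bystander: brown roll of tape lying flat, 104 mm diameter, 48 mm high; origin centre of its underside.
- sprocket: Bystander: flat steel sprocket, 150 mm diameter, 6 mm thick; origin centre of its underside.
- wrench: Bystander: wrench 170 mm long lying flat between tub and stand; origin about its middle on the bench.
- pad_box: Bystander: flat blue box 90 x 120 x 35 mm; origin centre of its underside.
Not all that is in view belongs to the job. What is meant by the lid is not grey, and is the smaller of those in its own colour.

How it is judged:
On the way, in this order (a step that is already met when the one before it is completed fails the run):
1. the lid is pressed fully home and level on the tub, the handle not yet up (z of lid in the frame of tub_rim between -0.004 and 0.002 m and horizontal distance between lid and tub_rim below 0.008 m and angle between lid's own z axis and vertical below 0.02 rad and value of joint handle below 1.2 rad), for 0.2 s.
2. the handle has snapped in upright (value of joint handle above 1.53 rad), for 0.2 s.
At the end, for the whole second after the job is handed in: The lid is on the tub, less than 2 mm above fully home at its centre, within 8 mm of the tub's middle and tilted less than 0.02 rad; the carry handle is upright (above 1.53 rad); both at rest and released (z of lid in the frame of tub_rim between -0.004 and 0.002 m and horizontal distance between lid and tub_rim below 0.008 m and angle between lid's own z axis and vertical below 0.02 rad and value of joint handle above 1.53 rad and linear speed of lid below 0.02 m/s and velocity of joint handle below 0.1 rad/s); the robot touches nothing.
It fails at once if the lid is dropped or slammed onto the tub (faster than 0.6 m/s close over it) (horizontal distance between lid and tub_rim below 0.04 m and z of lid in the frame of tub_rim below 0.06 m and linear speed of lid above 0.6 m/s).
It fails at once if another thing on the bench or stand is shifted by more than 30 mm (distance of any of carton, spray_can, tape_roll, sprocket, wrench, pad_box from where it was at the start of the episode above 0.03 m).
It also fails if it takes over 72 s, if anything falls off the work surface, if the arm or the gripper's body presses on something with over 40 N, if the wrist force passes 120 N, or if a joint passes its speed limit or range.

ROBOT

A 7-joint arm with a two-finger parallel gripper is mounted at the origin on the work surface. World frame = base frame: x ahead of the robot, y to its left, z up, the work surface at z = 0. Lengths are in m, angles in rad, forces in N, time in s.
With the tool pointing down it reaches from about 0.4 to 0.85 m from the base axis. Payload 10.4 kg.
Tool frame: the origin (TCP) lies at the very end of the fingers, on their centre line; the grasp point (between the pads) lies 19 mm behind it; z points along the fingers, y is the line along which they close (so a half turn about z gives the same grasp; the last joint's range is limited). The gripper opens to 85 mm and grips with 20 to 120 N. Pads are 22 mm wide; open, the fingers measure 114 mm over their backs; the gripper's body (76 mm by 85 mm) begins 54 mm behind the grasp point. The pads swing forward as they close: fully open they stand 13 mm farther back than shut.
Start: joints at [1.322, 0.332, -0.065, 1.46, 0.022, 1.35, -0.088], TCP at [0.14, -0.609, 0.231] pointing down, gripper open.
Joint ranges: [-2.6, 2.6], [-0.5, 2.12], [-1.47, 1.34], [0.16, 2.42], [-1.27, 4.41], [0.06, 2.06], [-2.6, 2.6]. Speed limits (rad/s): [2.22, 2.22, 2.79, 2.79, 3.14, 3.14, 3.14].

INTERFACE

Orientations are given as a unit quaternion [w, x, y, z].
In Python, from bench import robot gives the robot as it stands. Calls block until the motion is done:
- robot.move_pose(position, orientation): joint-space move of the TCP to a pose.
- robot.move_l(position, ori=None, v=0.15): straight line of the TCP; ori=None keeps the orientation; v is the mean speed in m/s.
- robot.movej(angles): joint-space move.
- robot.release() and robot.grab(squeeze=None): open the fingers fully, or close them until they stop; squeeze is the grip in N (None keeps the last).
- robot.dwell(seconds).
- robot.ik(position, orientation): joint angles nearest the present ones, or None.
- robot.sense(): the state.
- robot.camera(name): name is "scene" or "side" or "wrist"; returns a dict with "color" (480x640x3 uint8, red, green, blue), "fx", "fy", "cx", "cy" (pixels), "dist" ([k1, k2, p1, p2, k3] as OpenCV has them; the pictures are not rectified), "R" (3x3) and "t" (3): a world point X has camera coordinates R X + t. Camera axes: x right, y down, z forward; pixel columns grow to the right and rows downward; lengths in m; the calibration is good to about 2 mm. A picture is of the moment at which its call begins. There is no depth.
A pose or a line that the arm cannot do raises robot.PlanningError and nothing moves.
- robot.close_job(): hands the job in; it is judged then, once.
The state is a dict: "time_s": time; "joint_pos": joint angles; "joint_velocities": joint speeds; "joint_torque": joint torques, N m; "tcp_pos": TCP position; "tool_rot": TCP orientation; "ft_force": force on the tool from outside, world axes, zero at the start; "wrist_torque": the same for the moment, N m; "finger_gap": opening from 0.0 (shut) to 1.0 (fully open); "gripper_force": force on a finger pad.
Only numpy, scipy, OpenCV 4.12 (cv2) and the standard library are available. Lean on these libraries where they do the work, as an engineer would, in place of code of your own. Each camera call takes 0.05 s, during which the arm holds its last target. There are 200 camera calls.

## Working session

There is one attempt and no reset: what is moved stays moved. The work goes in short steps, each a Python script; the robot and the scene stay as the last script left them, time stands still between calls to the robot, and variables do not carry over. Pictures are saved under pics/ and viewed, at most 10 in all, crops included, and the job is handed in when it is done.

```bash
ls; mkdir -p pics
python3 - <<'E'
from bench import robot
import cv2,pickle
d={}
for n in("scene","side","wrist"):
    c=robot.camera(n);d[n]=c
    cv2.imwrite(f"pics/{n}0.png",c["color"][:,:,::-1])
    print(n,c["fx"],c["cx"],c["cy"],c["dist"],(-c["R"].T@c["t"]).round(3),c["R"].round(2).tolist())
pickle.dump(d,open("cams.pkl","wb"))
s=robot.sense();print(s["time_s"],s["tool_rot"],s["ft_force"])
E
```

```text
pics
scene 576.6039128572363 313.84699200288367 244.9348820751235 [-0.17427906  0.          0.          0.          0.        ] [1.398 0.01  1.325] [[-0.03, 1.0, 0.02], [0.82, 0.04, -0.57], [-0.57, -0.01, -0.82]]
side 572.0211511952348 313.9474028555701 247.0150999538397 [-0.03090033  0.          0.          0.          0.        ] [0.261 0.918 1.104] [[-0.97, -0.24, -0.0], [-0.17, 0.72, -0.67], [0.17, -0.65, -0.74]]
wrist 340.95819732259633 318.5808249981118 246.84760565364238 [-0.02885395  0.          0.          0.          0.        ] [ 0.21  -0.593  0.373] [[0.22, -0.97, -0.0], [-0.93, -0.21, 0.28], [-0.28, -0.06, -0.96]]
0.15 [-5.29387935e-04  9.93635470e-01  1.12642202e-01 -8.42440275e-05] [-0.1576727  -1.22966187 -0.02423014]
```

View pics/scene0.png

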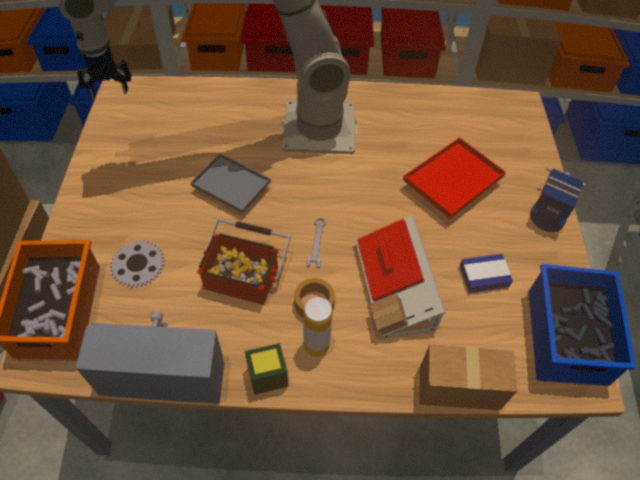

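View pics/side0.png

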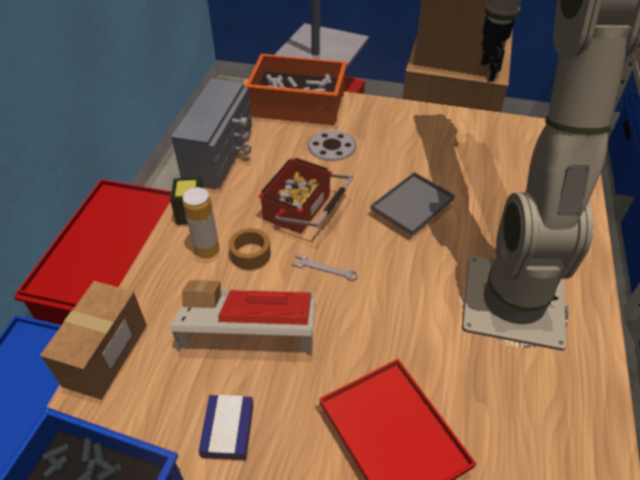

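The scene picture shows the red tub at about (240,268) with its handle in front at (253,229). There are three lid candidates:
- Red lid with a grip bar on the stand, (390,260).
- Larger red lid on the bench, (455,178).
- Grey lid, (231,184).

The one on the stand fits: it is red, the smaller of the two red ones, and it lies on the stand. I'll confirm that in enlarged crops.

Run:
```python
import cv2
a=cv2.imread("pics/scene0.png")[205:345,190:450];cv2.imwrite("pics/c1.png",cv2.resize(a,None,fx=3,fy=3,interpolation=cv2.INTER_CUBIC))
a=cv2.imread("pics/side0.png")[150:360,160:370];cv2.imwrite("pics/c2.png",cv2.resize(a,None,fx=2.8,fy=2.8,interpolation=cv2.INTER_CUBIC))
```

```text
(no output)
```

View pics/c1.png

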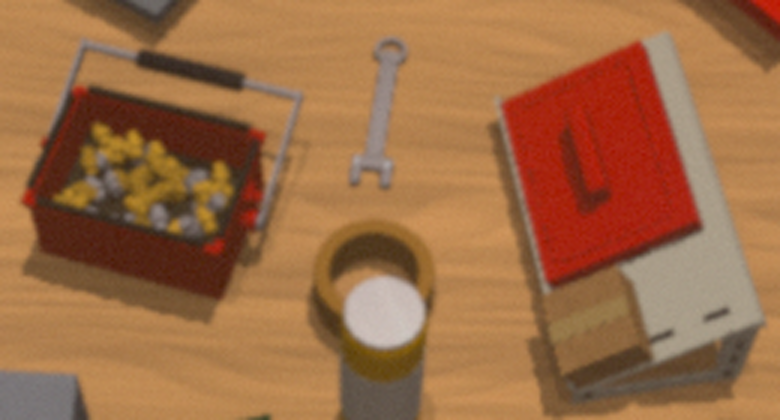

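View pics/c2.png

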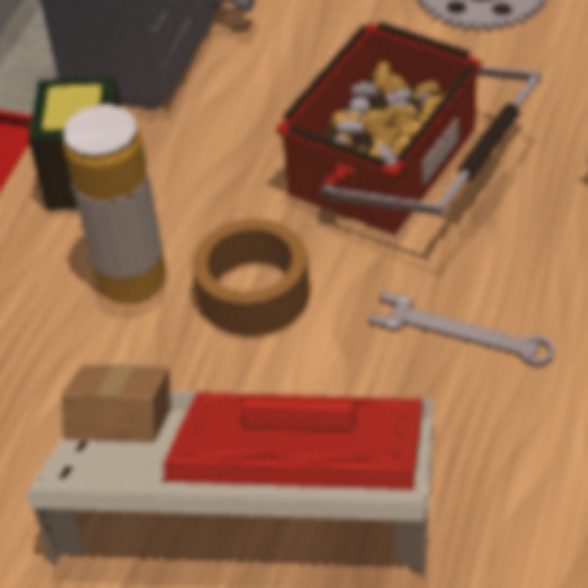

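The crops show the following:
- **Lid:** the red lid lies on the cream stand with its grip bar at crop-1 (587,165), beside the carton. That is the one meant: it is smaller than the other red one, not grey, and on the stand.
- **Tub:** rim corners at crop-1 (80,90), (258,135), (218,248), (30,200).
- **Handle:** grip at crop-1 (190,70).

Next I fit the poses.

```bash
cat > h.py <<'E'
import numpy as np,cv2,pickle
from scipy.optimize import least_squares
from scipy.spatial.transform import Rotation as Ro
def proj(c,P):
    K=np.array([[c["fx"],0,c["cx"]],[0,c["fy"],c["cy"]],[0,0,1]])
    return cv2.projectPoints(np.asarray(P,float).reshape(-1,3),cv2.Rodrigues(np.array(c["R"]))[0],np.array(c["t"],float),K,np.array(c["dist"],float))[0].reshape(-1,2)
def q(R): return Ro.from_matrix(R).as_quat(scalar_first=True)
def lidR(yaw,tilt=np.pi/6):   # lid x up the slope (stand y), lid y along -stand x
    return (Ro.from_euler('z',yaw)*Ro.from_euler('x',tilt)*Ro.from_euler('z',np.pi/2)).as_matrix()
def red(c,roi):
    im=c["color"];h=cv2.cvtColor(im,cv2.COLOR_RGB2HSV)
    m=(((h[...,0]<6)|(h[...,0]>172))&(h[...,1]>170)&(h[...,2]>70)).astype(np.uint8)
    k=np.zeros_like(m);x0,y0,x1,y1=roi;k[y0:y1,x0:x1]=m[y0:y1,x0:x1]
    return max(cv2.findContours(k,cv2.RETR_EXTERNAL,cv2.CHAIN_APPROX_NONE)[0],key=cv2.contourArea).reshape(-1,2)
BOX=np.array([[x,y,z] for x in(-.071,.071) for y in(-.096,.096) for z in(-.014,.004)])
def fitlid(views,p0,Rf=lidR):
    cs=[(c,red(c,r)) for c,r in views]
    def f(p):
        P=p[:3]+BOX@Rf(*p[3:]).T;o=[]
        for c,ct in cs:
            hull=cv2.convexHull(proj(c,P).astype(np.float32))
            o+=[cv2.pointPolygonTest(hull,(float(a),float(b)),True)-.5 for a,b in ct]
        return np.array(o)
    s=least_squares(f,p0,loss='soft_l1',x_scale=[.01,.01,.01,.1],diff_step=1e-4)
    return s.x,np.median(abs(f(s.x))),[len(k) for _,k in cs]
E
python3 - <<'E'
from h import *
d=pickle.load(open("cams.pkl","rb"));S,D=d["scene"],d["side"]
p,r,n=fitlid([(S,(345,210,435,312)),(D,(210,280,320,330))],[.6,.18,.08,.26])
print("lid",p.round(4),r,n)
print("grip px",proj(S,p[:3]+lidR(p[3])@[0,0,.028]),"expect ~",np.array([592,150])/3+[190,205],proj(D,p[:3]+lidR(p[3])@[0,0,.028]),np.array([300,404])/2.8+[160,150])
s=np.array([[80,90],[258,135],[218,248],[30,200]])/3+[190,205]
t=np.array([[375,28],[478,65],[392,170],[283,128]])/2.8+[160,150]
X=np.array([[-.065,-.09,.09],[-.065,.09,.09],[.065,.09,.09],[.065,-.09,.09]])
def tub(p,P): return np.r_[p[:2],0]+np.asarray(P)@Ro.from_euler('z',p[2]).as_matrix().T
f=lambda p:np.r_[proj(S,tub(p,X))-s,proj(D,tub(p,X)[[3,0,1,2]])-t].ravel()
z=least_squares(f,[.6,-.2,-.25],loss='soft_l1');print("tub",z.x.round(4),z.fun.round(1).tolist())
hs=np.array([190,70])/3+[190,205];hd=np.array([491,142])/2.8+[160,150]
g=least_squares(lambda p:np.r_[proj(S,p)[0]-hs,proj(D,p)[0]-hd],[.5,-.2,.1]);print("handle",g.x.round(4),g.fun.round(1))
l=Ro.from_euler('z',-z.x[2]).apply(g.x-[*z.x[:2],.046]);print("in hinge frame",l.round(4),np.hypot(l[0],l[2]),np.arctan2(l[2],-l[0]))
E
```

```text
lid [0.5532 0.1956 0.0692 0.195 ] 1.0357480371040986 [217, 223]
grip px [[383.67437992 253.55332965]] expect ~ [387.33333333 255.        ] [[267.11630768 292.19021594]] [267.14285714 294.28571429]
tub [ 0.5903 -0.1905 -0.2619] [-0.3, -3.1, 4.3, -1.2, 0.7, 2.2, -3.1, -0.5, -2.1, -2.7, 2.3, -1.5, 0.2, 1.4, -4.0, -0.2]
handle [ 0.4763 -0.1655  0.0742] [-0. -0. -0.  0.]
in hinge frame [-0.1165 -0.0054  0.0282] 0.11991983526914325 0.23767786063092416
```

```bash
cat >> h.py <<'E'
def down(yaw): return np.array([[np.cos(yaw),np.sin(yaw),0],[np.sin(yaw),-np.cos(yaw),0],[0,0,-1.]])  # tool x at yaw, pointing down
def gripR(L,sx=-1): return np.c_[sx*L[:,1],sx*L[:,0],-L[:,2]]
E
python3 - <<'E'
from h import *
from bench import robot
robot.move_pose([.45,-.28,.36],q(down(0)))
robot.move_pose([.59,-.19,.27],q(down(-.26)))
robot.dwell(.3);t=robot.camera("wrist")
robot.move_l([.56,-.1,.36]);L=lidR(.2);G=gripR(L)
p=np.array([.555,.19,.07])
robot.move_pose(p+.14*L[:,2],q(G));robot.dwell(.3);l=robot.camera("wrist")
pickle.dump((t,l),open("w.pkl","wb"))
cv2.imwrite("pics/w1.png",cv2.resize(np.hstack([t["color"],l["color"]])[:,:,::-1],(800,300),interpolation=cv2.INTER_AREA))
cv2.imwrite("pics/wt.png",t["color"][:,:,::-1]);cv2.imwrite("pics/wl.png",l["color"][:,:,::-1])
s=robot.sense();print(s["time_s"],s["joint_pos"],s["tcp_pos"],s["ft_force"])
E
```

```text
5.4333 [ 0.52922706  0.42959647 -0.67065644  1.59562556 -0.27132256  1.26537144
 -1.38322089] [0.56912085 0.1211569  0.19161968] [ 0.04576978 -0.40375206  0.1436784 ]
```

View pics/wt.png

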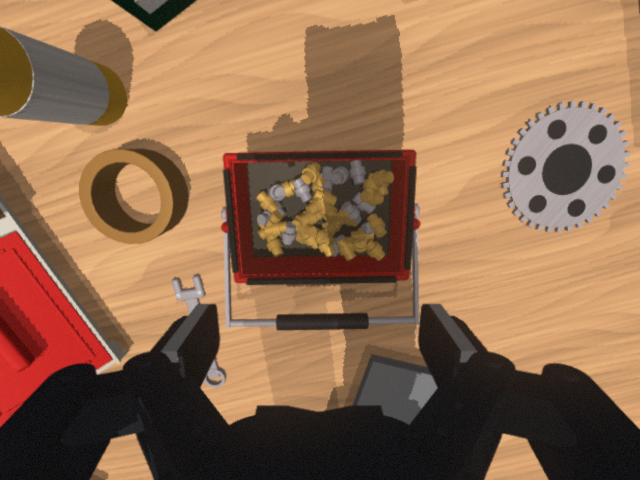

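View pics/wl.png

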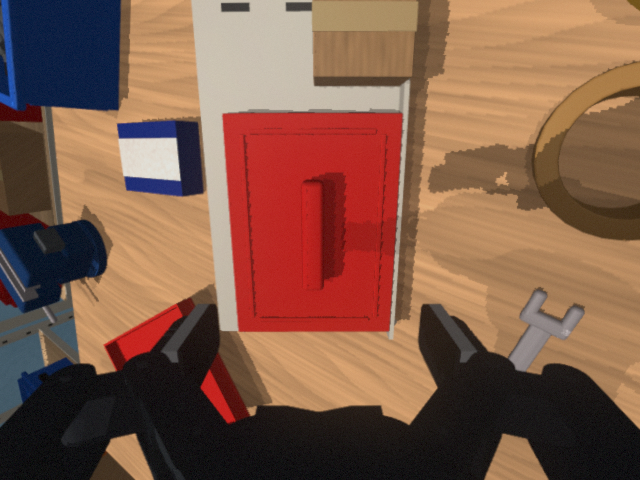

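The wrist view of the tub shows rim corners at (224,154), (415,151), (410,280), (232,282) and the handle sleeve centre at (322,322). The lid view shows plate corners at (223,114), (402,113), (392,330), (236,331) and the bar top centre at about (313,236).

Run:
```python
from h import *
from bench import robot
t,l=pickle.load(open("w.pkl","rb"));d=pickle.load(open("cams.pkl","rb"));S,D=d["scene"],d["side"]
# tub
X=np.array([[.065,.09,.09],[.065,-.09,.09],[-.065,-.09,.09],[-.065,.09,.09]])
uv=np.array([[224,154],[415,151],[410,280],[232,282]])
tub=lambda p,P:np.r_[p[:2],0]+np.asarray(P)@Ro.from_euler('z',p[2]).as_matrix().T
z=least_squares(lambda p:(proj(t,tub(p,X))-uv).ravel(),[.59,-.19,-.26]);print("tub",z.x.round(4),z.fun.round(1))
th=least_squares(lambda a:proj(t,tub(z.x,[[-.12*np.cos(a[0]),0,.046+.12*np.sin(a[0])]]))[0]-[322,322],[.3]);print("theta",th.x,th.fun)
# lid
p,r,n=fitlid([(l,(215,105,410,338)),(S,(345,210,435,312)),(D,(210,280,320,330))],[.55,.195,.07,.2]);print("lid all",p.round(4),r,n)
p2,r,n=fitlid([(l,(215,105,410,338))],p);print("lid wrist",p2.round(4),r,n)
C=np.array([[.071,-.096,.004],[-.071,-.096,.004],[-.071,.096,.004],[.071,.096,.004],[.009,-.045,.028],[-.009,-.045,.028],[-.009,.045,.028],[.009,.045,.028]])
uv=np.array([[223,114],[402,113],[392,330],[236,331],[303,182],[321,181],[323,288],[303,289]])
f=lambda v:(proj(l,v[:3]+C@lidR(v[3],v[4]).T)-uv).ravel()
k=least_squares(f,[*p,np.pi/6]);print("lid corners",k.x.round(4),k.fun.round(1))
for v in(p,p2,k.x[:4]): print(proj(l,v[:3]+lidR(v[3])@[0,0,.028]),proj(S,v[:3]+lidR(v[3])@[0,0,.028]))
L=lidR(p[3])
for sx in(-1,1): print(sx,robot.ik(p[:3]+L[:,2]*.008,q(gripR(L,sx))))
```

```text
tub [ 0.5924 -0.1942 -0.248 ] [-2.7 -1.6  2.6 -1.3 -0.9  1.8  1.   2.1]
theta [0.28242217] [-0.54047329  0.01333149]
lid all [0.5555 0.1966 0.0671 0.2029] 0.4778566115062935 [758, 217, 223]
lid wrist [0.5555 0.1968 0.0668 0.203 ] 0.31505126537851247 [758]
lid corners [0.5554 0.1973 0.0656 0.2058 0.5212] [-0.6 -0.4 -0.2 -0.5 -2.8 -0.5  3.2 -0.9 -2.8 -1.1  2.9 -0.2  1.   2.2
 -0.6  1.3]
[[312.51219688 238.65639083]] [[384.01976994 254.80354564]]
[[312.49196741 238.52930314]] [[384.08190823 254.86143383]]
[[312.72536314 238.06225077]] [[384.21846155 255.10737325]]
-1 [ 0.41553098  0.54916181 -0.6723134   1.72478707 -0.23016848  0.99373595
 -1.42251269]
1 [ 0.77566898  0.86727814 -1.25014619  1.7081175   0.33534252  1.04165955
  1.31186069]
```

Run:
```python
from h import *
from bench import robot
p=np.array([.5555,.1967,.0669]);L=lidR(.203);o=q(gripR(L));n=L[:,2]
robot.move_pose(p+.06*n,o)
robot.move_l(p+.0085*n,v=.05);s=robot.sense();print("pre",s["ft_force"],s["tcp_pos"])
robot.grab(60);s=robot.sense();print("grab",s["finger_gap"],s["gripper_force"],s["ft_force"])
robot.move_l(p+.03*n,v=.05);robot.move_l(p+.10*n,v=.1);s=robot.sense();print("lift",s["time_s"],s["finger_gap"],s["gripper_force"],s["ft_force"])
c=robot.camera("wrist");pickle.dump(c,open("w2.pkl","wb"))
a=cv2.resize(cv2.imread("pics/wt.png")[135:300,205:435],None,fx=3,fy=3,interpolation=cv2.INTER_CUBIC)
cv2.imwrite("pics/wtc.png",a)
b=cv2.resize(c["color"][:,:,::-1],(320,240));cv2.imwrite("pics/w2.png",b)
```

```text
pre [-0.75501221 -0.89036197 -0.18559334] [0.55665279 0.19232361 0.07451514]
grab 0.1980245247811066 59.68526601791382 [-0.56963452  0.84457666  5.94003858]
lift 9.1167 0.19773719335541395 59.00976598262787 [ 0.00914091 -0.63304338 -2.58887541]
```

View pics/wtc.png

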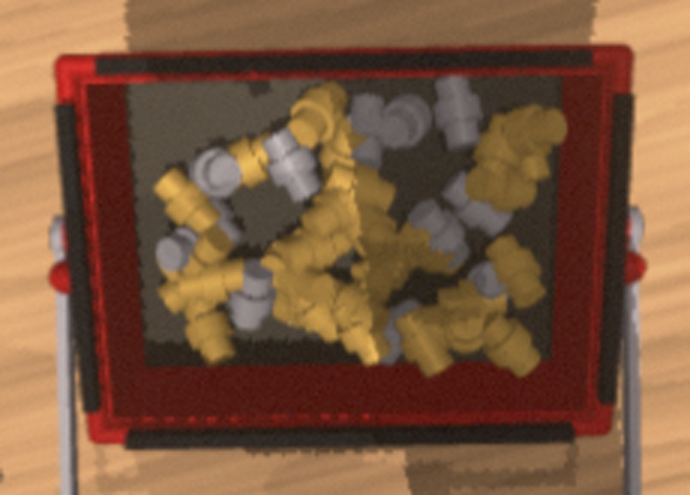

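The crop puts the rim corners at (55,58), (632,46), (612,433), (90,442). In full-image pixels those are (223,154), (416,150), (409,279), (235,282). The lid is held, with the finger gap at 17 mm.

Run:
```python
from h import *
from bench import robot
t,l=pickle.load(open("w.pkl","rb"))
uv=np.array([[55,58],[632,46],[612,433],[90,442]])/3+[204.7,134.7]
X=np.array([[.065,.09],[.065,-.09],[-.065,-.09],[-.065,.09]])
tub=lambda p:np.c_[X*p[3]@Ro.from_euler('z',p[2]).as_matrix()[:2,:2].T+p[:2],np.full(4,.09)]
z=least_squares(lambda p:(proj(t,tub(p))-uv).ravel(),[.59,-.19,-.26,1]);print("tub",z.x.round(4),z.fun.round(1))
T=z.x[:3];np.save("tub.npy",T)
s=robot.sense();x=s["tcp_pos"];robot.move_l([x[0],x[1],.33],v=.2)
for yaw in(T[2]+np.pi/2,T[2]-np.pi/2):
    print(yaw,robot.ik([T[0],T[1],.2],q(down(yaw))),robot.ik([T[0],T[1],.1],q(down(yaw))))
```

```text
tub [ 0.5931 -0.1946 -0.2416  0.9797] [ 0.1 -0.4 -0.  -0.4 -0.7  0.3  0.6  0.6]
1.3291677503388795 [ 0.77036478  0.43439575 -0.69785549  1.47694061  0.28202366  1.33250682
 -0.18988945] [ 0.74642314  0.51783233 -0.66031061  1.58531893  0.33824194  1.15542786
 -0.22981057]
-1.8124249032509137 None [-0.58075206  0.78080452  1.21816879  1.65887544 -0.76634079  1.26124738
 -2.58593711]
```

Run:
```python
from h import *
from bench import robot
T=np.load("tub.npy");o=q(down(T[2]+np.pi/2))
robot.move_pose([T[0],T[1],.30],o);robot.move_l([T[0],T[1],.155],v=.12);robot.dwell(.3)
s0=robot.sense();print(s0["time_s"],s0["ft_force"],s0["wrist_torque"],s0["tcp_pos"])
cs={n:robot.camera(n) for n in("scene","side")};pickle.dump(cs,open("cams2.pkl","wb"))
R0=down(T[2]+np.pi/2); Rf=lambda yaw:np.c_[-R0[:,1],-R0[:,0],-R0[:,2]]
p=np.r_[T[:2],.1465]
for n in cs:
    try:
        uv=proj(cs[n],p+BOX@Rf(0).T);a=uv.min(0).astype(int)-12;b=uv.max(0).astype(int)+12
        q_,r,k=fitlid([(cs[n],(*a,*b))],[*p,0],lambda y:Ro.from_euler('z',y).as_matrix()@Rf(0));print(n,(q_[:3]-p).round(4),q_[3],r,k)
    except Exception as e: print(n,e)
im=np.hstack([cv2.resize(cs["scene"]["color"][170:320,170:320],(400,400)),cv2.resize(cs["side"]["color"][120:270,230:380],(400,400))])
cv2.imwrite("pics/place.png",im[:,:,::-1])
```

```text
13.125 [ 0.33411119  0.22438184 -1.81413862] [ 0.00028177 -0.00299158  0.04624046] [ 0.59322976 -0.19459759  0.15528499]
scene [-0.0345 -0.0059 -0.042 ] -0.001152636828225811 0.8705746793402893 [332]
side [ 0.0401 -0.1288 -0.1276] -0.004178795630949015 3.4620489733148756 [236]
```

View pics/place.png

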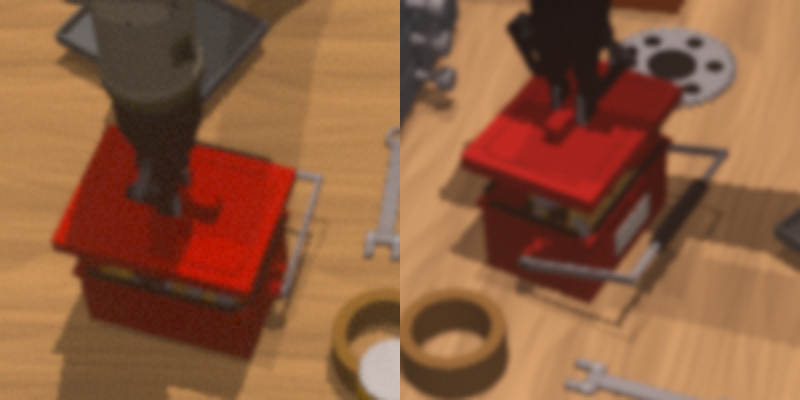

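The picture shows the lid level over the tub, aligned with the rim and about 50 mm above it. I'll lower it with force checks.

Run:
```python
from h import *
from bench import robot
T=np.load("tub.npy")
robot.move_l([*T[:2],.125],v=.06);robot.dwell(.2);f0=robot.sense()["ft_force"]
for z in np.r_[np.arange(.121,.108,-.002),np.arange(.107,.0955,-.001)]:
    robot.move_l([*T[:2],z],v=.03);s=robot.sense();f=s["ft_force"]-f0
    print(round(z,4),s["tcp_pos"][2].round(4),f.round(1),s["wrist_torque"].round(2))
    if abs(f[2])>26 or (z>.109 and abs(f[2])>6) or np.hypot(*f[:2])>12: break
print(s["time_s"])
```

```text
0.121 0.1207 [-0.5  0.3 -0. ] [0.   0.01 0.04]
0.119 0.1189 [-0.1 -1.6 -0.1] [-0.02 -0.03 -0.  ]
0.117 0.1169 [ 0.2 -0.4 -0.3] [ 0.04  0.01 -0.01]
0.115 0.1149 [0.6 0.4 0.3] [ 0.01 -0.03  0.02]
0.113 0.1128 [ 0.9 -0.5  0.8] [-0.01 -0.03  0.  ]
0.111 0.1108 [ 1.  -0.   0.4] [ 0.03 -0.01 -0.01]
0.109 0.1088 [-0.3 -0.4 -0.4] [ 0. -0.  0.]
0.107 0.1068 [-0.1  0.1  0.4] [-0.07  0.01 -0.02]
0.106 0.1059 [-0.3 -0.4 -0.4] [ 0.04 -0.01 -0.05]
0.105 0.1049 [-0.4 -0.1 -0.2] [ 0.01 -0.03 -0.01]
0.104 0.1039 [ 0.1 -1.3  0.9] [ 0.03 -0.01  0.03]
0.103 0.1029 [ 0.8 -0.9  0.6] [0.05 0.03 0.05]
0.102 0.1023 [-1.1  0.5  3.5] [0.09 0.2  0.02]
0.101 0.1018 [-4.1  0.1  8.2] [ 0.11  0.71 -0.08]
0.1 0.101 [-4.3  0.4 10.2] [ 0.17  0.97 -0.  ]
0.099 0.1001 [-5.2  0.3 11.9] [ 0.17  1.03 -0.04]
0.098 0.0991 [-4.8  0.6 12.2] [ 0.16  1.08 -0.  ]
0.097 0.0981 [-4.9  0.4 11.9] [ 0.16  1.03 -0.05]
0.096 0.0972 [-4.7  0.5 12.7] [0.16 1.01 0.02]
18.8583
```

Run:
```python
from h import *
from bench import robot
T=np.load("tub.npy")
for z in np.arange(.0955,.0905,-.0005):
    robot.move_l([*T[:2],z],v=.02);s=robot.sense();f=s["ft_force"]
    print(round(z,4),s["tcp_pos"].round(4),f.round(1),s["wrist_torque"].round(2))
    if f[2]>26: break
print(s["time_s"],s["finger_gap"])
robot.dwell(.2);robot.release();robot.dwell(.3)
x=robot.sense()["tcp_pos"];robot.move_l([*T[:2],.16],v=.1);robot.move_l([*T[:2],.30],v=.2)
o=q(down(T[2]))
robot.move_pose([T[0]-.02,T[1],.30],o);robot.dwell(.3)
cs={n:robot.camera(n) for n in("scene","side","wrist")};pickle.dump(cs,open("cams3.pkl","wb"))
w=cs["wrist"];print(robot.sense()["time_s"])
im=np.hstack([cv2.resize(w["color"][90:390,170:470],(400,400)),cv2.resize(cs["side"]["color"][120:270,230:380],(400,400),interpolation=cv2.INTER_CUBIC)])
cv2.imwrite("pics/on.png",im[:,:,::-1])
```

```text
0.0955 [ 0.5933 -0.1946  0.0967] [-5.7  1.  10.6] [ 0.19  1.15 -0.  ]
0.095 [ 0.5933 -0.1946  0.0963] [-5.4  1.3 11.5] [ 0.2   1.18 -0.03]
0.0945 [ 0.5933 -0.1946  0.0963] [-7.8  2.2 15. ] [0.31 1.68 0.06]
0.094 [ 0.5933 -0.1946  0.0963] [-10.4   3.   19.8] [ 0.39  2.21 -0.04]
0.0935 [ 0.5933 -0.1946  0.0963] [-12.3   2.2  23.4] [ 0.44  2.68 -0.04]
0.093 [ 0.5933 -0.1946  0.0963] [-14.6   2.6  27.9] [0.6  3.12 0.01]
20.3583 0.19299695528730565
24.9833
```

View pics/on.png

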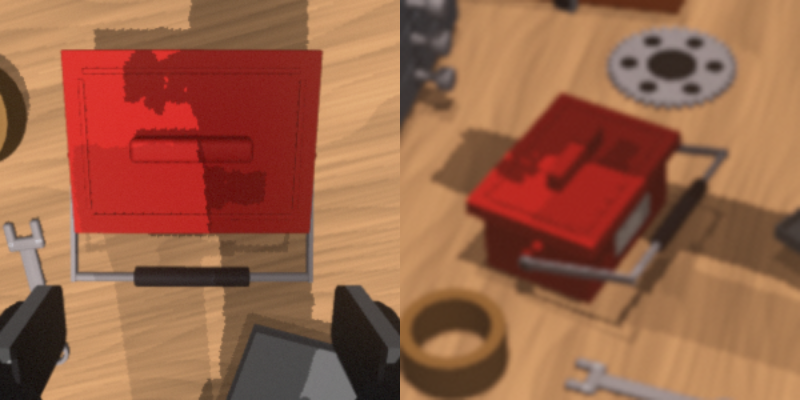

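The lid looks fully on and level. The hard stop came 6 mm below first contact, which is home. I'll press each side lightly to make sure, and check whether the arm can reach the handle swing.

```bash
cat >> h.py <<'E'
def hpose(T,th,d,e,pitch,sx):
    "fingers behind/below the handle sleeve; tool z forward-down by pitch; TCP d below face normal, e past contact"
    z=np.array([np.cos(pitch),0,-np.sin(pitch)]);n=np.array([np.sin(pitch),0,np.cos(pitch)])
    g=np.array([-.12*np.cos(th),0,.046+.12*np.sin(th)])-d*n+e*z
    Rz=Ro.from_euler('z',T[2]).as_matrix();x=sx*n
    return np.r_[T[:2],0]+Rz@g, q(Rz@np.c_[x,np.cross(z,x),z])
E
python3 - <<'E'
from h import *
from bench import robot
T=np.load("tub.npy")
Rz=Ro.from_euler('z',T[2]).as_matrix()
robot.grab(30)
for lx,ly in((.05,0),(0,-.075),(-.05,0),(0,.075)):
    c=np.r_[T[:2],0]+Rz@[lx,ly,0]
    robot.move_l([*c[:2],.135],v=.25);robot.move_l([*c[:2],.1],v=.08);robot.dwell(.1);f0=robot.sense()["ft_force"][2];zc=None
    for z in np.arange(.098,.085,-.001):
        robot.move_l([*c[:2],z],v=.03);s=robot.sense();f=s["ft_force"][2]-f0
        if f>2 and zc is None: zc=s["tcp_pos"][2]
        if f>11: break
    print(lx,ly,"first",zc,"end",s["tcp_pos"][2].round(4),"f",f.round(1))
    robot.move_l([*c[:2],.135],v=.2)
robot.move_l([T[0]-.1,T[1],.25],v=.25);print(robot.sense()["time_s"])
for pitch in(45,55,65):
  for sx in(1,-1):
    print(pitch,sx,[robot.ik(*hpose(T,th,.035,.015,np.radians(pitch),sx)) is not None for th in(.28,.7,1.1,1.55)])
E
```

```text
0.05 0 first 0.09425026825447291 end 0.0941 f 16.3
0 -0.075 first 0.09420942063166543 end 0.0941 f 18.8
-0.05 0 first 0.09418818496378285 end 0.0941 f 11.9
0 0.075 first 0.09415056386729365 end 0.0941 f 19.2
39.9583
45 1 [False, False, False, False]
45 -1 [False, False, False, False]
55 1 [False, True, True, True]
55 -1 [False, True, True, True]
65 1 [True, True, True, True]
65 -1 [True, True, True, True]
```

All four sides bottom at z = 0.0941, so the lid is home and level. Now I'll push the handle up from behind with closed fingers.

Run:
```python
from h import *
from bench import robot
T=np.load("tub.npy");T[:2]+=Ro.from_euler('z',T[2]).as_matrix()[:2,1]*.012
P=np.radians(65);H=lambda th,d,e=.015:hpose(T,th,d,e,P,1)
robot.move_pose(*H(.28,.045,-.11));robot.move_l(*H(.28,.045),v=.15)
robot.move_l(*H(.28,.024),v=.06);robot.dwell(.1);f0=robot.sense()["ft_force"];print(f0.round(1))
for th in np.r_[np.arange(.35,1.36,.1),np.arange(1.4,1.58,.03)]:
    robot.move_l(*H(th,.019),v=.08);s=robot.sense();f=s["ft_force"]-f0
    print(round(th,2),f.round(1))
    if np.linalg.norm(f)>22: break
print(s["time_s"])
c={n:robot.camera(n) for n in("scene","side")};pickle.dump(c,open("cams4.pkl","wb"))
im=np.hstack([cv2.resize(c["scene"]["color"][170:320,170:320],(400,400)),cv2.resize(c["side"]["color"][100:250,230:380],(400,400),interpolation=cv2.INTER_CUBIC)])
cv2.imwrite("pics/hd.png",im[:,:,::-1])
```

```text
[-0.   0.   0.2]
0.35 [-13.6   4.5   3.9]
0.45 [-5.4  1.6  0.7]
0.55 [-0.2  0.1 -0.8]
0.65 [-0.1  0.5  0.3]
0.75 [-0.8 -0.1 -0. ]
0.85 [-5.   1.5 -0.1]
0.95 [ 0.1  0.2 -0.4]
1.05 [-0.6 -0.3 -1. ]
1.15 [-0.6  0.7 -1.2]
1.25 [-0.4 -0.4  0.3]
1.35 [-0.   0.6 -0.7]
1.4 [0.7 0.3 0.4]
1.43 [ 0.4 -0.5 -0.6]
1.46 [-0.3 -0.1 -0.9]
1.49 [-0.  -0.1 -0.4]
1.52 [ 0.8  0.  -0.9]
1.55 [-0.7  0.4 -0.1]
1.58 [-6.5  1.3 -1.1]
47.3833
```

View pics/hd.png

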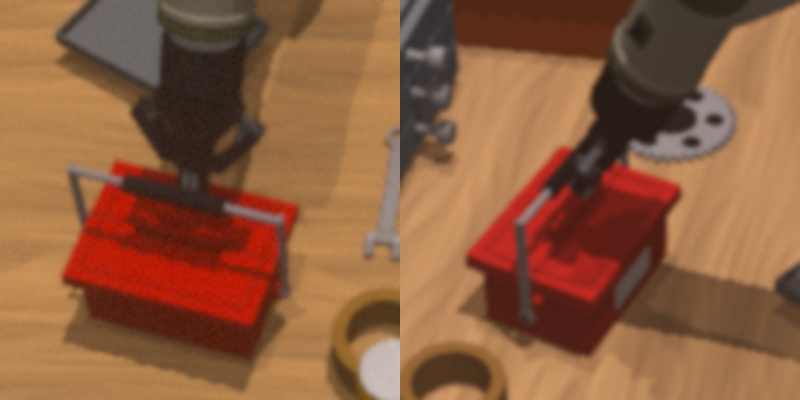

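The picture shows the handle standing upright over the lid, with the fingers still behind the sleeve at crop (190,190). I'll push once more against the stop, retreat, and check the sleeve position numerically.

Run:
```python
from h import *
from bench import robot
T0=np.load("tub.npy");T=T0.copy();T[:2]+=Ro.from_euler('z',T[2]).as_matrix()[:2,1]*.012
P=np.radians(65);H=lambda th,d,e=.015:hpose(T,th,d,e,P,1)
robot.move_l(*H(1.6,.019),v=.05);s=robot.sense();print(s["ft_force"].round(1),s["tcp_pos"].round(4))
robot.move_l(*H(1.57,.05),v=.1);robot.move_l(*H(1.57,.08,-.15),v=.25);robot.dwell(.4)
for n in("scene","side","wrist"):
    c=robot.camera(n);Rz=Ro.from_euler('z',T0[2]).as_matrix()
    pr=lambda th:proj(c,np.r_[T0[:2],0]+Rz@[-.12*np.cos(th),0,.046+.12*np.sin(th)])[0]
    g=cv2.cvtColor(c["color"],cv2.COLOR_RGB2HSV);u,v=pr(1.57).astype(int)
    r=40 if n!="wrist" else 90
    m=np.zeros(g.shape[:2],np.uint8);m[max(v-r,0):v+r,max(u-r,0):u+r]=((g[...,2]<75)&(g[...,1]<110))[max(v-r,0):v+r,max(u-r,0):u+r]
    k,_,st,ce=cv2.connectedComponentsWithStats(m);i=1+np.argsort(-st[1:,4])[:3]
    print(n,{th:pr(th).round(1).tolist() for th in(1.4,1.5,1.57)},[(st[j].tolist(),ce[j].round(1).tolist()) for j in i])
print(robot.sense()["time_s"],robot.sense()["ft_force"].round(1))
```

```text
[-15.2   3.8   1. ] [ 0.5856 -0.1806  0.1415]
scene {1.4: [237.4, 237.7], 1.5: [235.7, 241.1], 1.57: [234.5, 243.7]} [([225, 203, 26, 9, 63], [238.9, 206.8]), ([223, 238, 21, 7, 37], [232.2, 241.4]), ([245, 244, 9, 5, 18], [248.3, 245.7])]
side {1.4: [301.3, 162.8], 1.5: [297.2, 161.0], 1.57: [294.4, 159.9]} [([324, 139, 10, 10, 84], [329.1, 143.6]), ([285, 149, 21, 24, 78], [295.6, 158.9]), ([313, 142, 5, 4, 11], [315.0, 143.4])]
wrist {1.4: [332.6, 160.5], 1.5: [332.6, 145.9], 1.57: [332.6, 136.1]} [([271, 127, 124, 20, 2129], [332.9, 135.2]), ([333, 145, 1, 1, 1], [333.0, 145.0]), ([357, 145, 1, 1, 1], [357.0, 145.0])]
49.5917 [ 0.6 -0.4 -0.2]
```

The wrist view puts the sleeve at (332.9,135.2), against a prediction of (332.6,136.1) for 1.57 rad. The handle is upright at its stop and the arm is clear, so I'm handing the job in.

```bash
python3 -c "
from bench import robot
print(robot.close_job())"
```

```text
the job is handed in; nothing more can be done
None
```

The job is handed in at about 50 s of the 72 s allowed, with no verdict returned: the lid is fully home and level on the tub, the handle is upright at its stop, and the arm is clear.

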